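Let the mould lift down to the ledge with its release valve

ROBOT

A 6-joint arm with a two-finger parallel gripper is mounted at the origin on the work surface. World frame = base frame: x ahead of the robot, y to its left, z up, the work surface at z = 0. Lengths are in m, angles in rad, forces in N, time in s.
With the tool pointing down it reaches from about 0.3 to 0.875 m from the base axis. Payload 6.4 kg.
Tool frame: the origin (TCP) lies at the very end of the fingers, on their centre line; the grasp point (between the pads) lies 19 mm behind it; z points along the fingers, y is the line along which they close (so a half turn about z gives the same grasp; the last joint's range is limited). The gripper opens to 85 mm and grips with 20 to 120 N. Pads are 22 mm wide; open, the fingers measure 114 mm over their backs; the gripper's body (76 mm by 85 mm) begins 54 mm behind the grasp point. The pads swing forward as they close: fully open they stand 13 mm farther back than shut.
Start: joints at [1.057, 0.181, 1.607, -0, 1.354, -0.206], TCP at [0.174, 0.548, 0.231] pointing down, gripper open.
Joint ranges: [-2.99, 2.99], [-0.89, 2.07], [0.3, 2.58], [-1.14, 4.28], [0, 2.63], [-3.12, 3.12]. Speed limits (rad/s): [2.57, 2.57, 3.01, 3.14, 3.14, 3.14].

INTERFACE

Orientations are given as a unit quaternion [w, x, y, z].
In Python, from bench import telemetry, camera, ctrl, spotter gives the robot as it stands.
- The arm moves only by the tool send_rows, never from a script. Its argument "series" is a list of rows, each a list of 3 entries, a list of its own where there are three numbers: the turn, a rotation vector about the world's x, y, z in degrees, then the shift along the world's x, y, z in mm, then the closure, from -1 (fully open) to 1 (shut), so that 0 is half open. In form: [[[rx, ry, rz], [dx, dy, dz], gripper], ...]. A call has 1 to 10 rows; each row is the pose to reach, as a shift and turn from the pose commanded when the call began; what a row does not reach only later rows make up. A row lasts 1/8 s, in which the tool goes at most 62.5 mm and 10.7 degrees, less where a joint would pass 70% of its speed; a pose out of reach is approached as far as the arm can. A call with a gripper value outside its range is refused whole. The fingers move at their own pace and stop on an object; the grip force is fixed at half the most. Time passes only in rows, so rows that repeat a pose let the fingers close. It gives the time, the measured TCP pose, the force, the opening and the grip force at its end, in the units of the state.
- telemetry.get_obs(): the state, without advancing time (a new reading comes with each control period).
- camera(name): name is "side" or "top" or "wrist"; returns a dict with "pixels" (480x640x3 uint8, red, green, blue), "camera_matrix" (3x3 intrinsics, pixels), "xyz" and "orientation" of the camera in the world. Camera axes: x right, y up, looking along -z (the intrinsics and any distortion apply to the point x, -y, -z); pixel columns grow to the right and rows downward; lengths in m; the calibration is good to about 2 mm. A picture is of the moment at which its call begins. There is no depth.
- ctrl.hand_in(): hands the job in; it is judged then, once.
Trained networks look in the newest picture that a camera, given by its name, has taken for a name from the list of things; names that differ only in an ending like _2 or _b are one class to them, and where a whole thing is asked for, a point or a joint stands for the part that bears it (a point fixed in the world has none). Each returns a list of dicts, best first, with "conf" (0 to 1); they miss things now and then, are a little off and sometimes report something else, mostly with a low value. They report only what shows in the picture. A call takes as long as a camera call.
- spotter.boxes_of(thing, camera): "xyz" ([x, y, z] in m, in world coordinates, good to about 4 mm: the middle of the surface that is visible of it).
- spotter.landmark_of(thing, camera): "xyz" ([x, y, z] in m, in world coordinates, good to about 4 mm: a listed point, or the origin of a listed thing).
The state is a dict: "time_s": time; "q": joint angles; "dq": joint speeds; "joint_efforts": joint torques, N m; "eef_pos": TCP position; "eef_rot": TCP orientation; "wrist_force": force on the tool from outside, world axes, zero at the start; "torque": the same for the moment, N m; "opening": opening from 0.0 (shut) to 1.0 (fully open); "grasp_force": force on a finger pad.
Only numpy, scipy, OpenCV 4.12 (cv2) and the standard library are available. Lean on these libraries where they do the work, as an engineer would, in place of code of your own. Each camera call takes 0.05 s, during which the arm holds its last target. There are 200 camera calls.

TASK

The lift platform with the yellow mould stands too high: crack its release valve open by the red grip (anticlockwise from above, only a fraction of a turn) so that the platform sinks slowly, at 1 to 2 cm/s and never faster than 4 cm/s, and stop it level with the plywood ledge beside it, within 5 mm, by closing the valve again. Then nip the valve shut onto its seat with 10 to 15 N at the red grip for half a second, without ever forcing the handle beyond 20 N, and let go. Do not touch the platform or its mould, and leave the brush, the tin and the loose shell piece where they are.

Things in the scene. Friction and masses are not known exactly. Their poses are not given: they have to be found in the camera images.
- valve_axis (a point): point on the vertical axis of the release valve, at handle bar height (163 mm above the bench). Anticlockwise from above opens, clockwise shuts onto a hard seat; full travel 1.5 rad to a hard stop. It starts 0 to 0.1 rad off its seat. The handle hub is clamped on the stem at an arbitrary angle, so the seat is found by feel only. Turning takes 0.15 to 0.55 N m; it stays where left
- station: the lift station, bolted to the bench: grey base plate, blue valve block (60 x 75 mm, 140 mm high) and red bottle jack. Origin on the bench under the valve axis, y towards jack and ledge
- grip_mid (a point): middle of the red upright grip at the handle's end: a freely spinning cylinder, 22 mm in diameter, 55 mm tall, its axis 90 mm from the valve axis. Its top is 23 mm above this point, its foot 32 mm below, on a 22 mm steel boss; the handle bar, 12 mm wide, runs from there to the hub. Around the grip there is at least 40 mm of free room
- handle (a joint): bend of the springy handle beam, rad: 0 unloaded, 10 N m per rad, so 0.1 rad is 1.0 N m or 11 N at the grip. Negative when the grip is pushed clockwise (shutting), positive when pushed anticlockwise (opening)
- platform: aluminium platform, 160 x 160 x 10 mm, on the jack's ram; origin: centre of its top face. It can only sink; a yellow mould 74 mm high is fixed on it. Starts 35 to 100 mm above the ledge. Still until the valve is 0.25 to 0.8 rad off its seat (unknown load), then sinks at once, 15 to 25 mm/s per further 0.1 rad, a little faster as it gets lower; closing by as much stops it
- ledge_top (a point): centre of the top face of the plywood ledge (160 x 130 mm) next to the platform, on the side away from the valve; fixed, its height above the bench differs from day to day (145 to 175 mm)
- brush: a hand brush lying on the bench in front of the lift, loose, to be left alone
- tin: a closed steel tin, 72 mm in diameter, 85 mm high, standing on the bench beside the valve block, loose, to be left alone; origin under its centre
- shell: a yellow coated T-shaped shell piece, about 130 mm long and 28 mm thick, lying on the bench at the end of the base plate, next to the tin, loose, to be left alone

How it is judged:
By the outcome, as a careful person would: the job done as asked, in the order asked, and still so for the second after the job is handed in, with the robot touching nothing.
It also fails if it takes over 69 s, if anything falls off the work surface, if the arm or the gripper's body presses on something with over 40 N, if the wrist force passes 120 N, or if a joint passes its speed limit or range.

## Working session

There is one attempt and no reset: what is moved stays moved. The work goes in short steps, Python scripts to look and compute and a tool call to move; the robot and the scene stay as the last step left them, time stands still between calls to the robot, and variables do not carry over. Pictures are saved under pics/ and viewed, at most 10 in all, crops included, and the job is handed in when it is done.

Besides the shell and the picture viewer there is one more tool, called as name(argument=value, ...) on one line, values as JSON. send_rows: Moves the arm, as the interface text tells. Its arguments: {"type":"object","properties":{"series":{"type":"array","items":{"type":"array"}}},"required":["series"]}

```bash
mkdir -p pics; ls; cat > h.py <<'E'
from bench import telemetry, camera, ctrl, spotter
import numpy as np, cv2
from scipy.spatial.transform import Rotation as R
def snap(n,f=None):
    c=camera(n)
    if f: cv2.imwrite('pics/'+f,c['pixels'][:,:,::-1])
    return c
def lm(t,n): return [(np.round(d['xyz'],4).tolist(),round(d['conf'],2)) for d in spotter.landmark_of(t,n)[:2]]
E
python3 - <<'E'
from h import *
o=telemetry.get_obs(); print(o)
for n in ['side','top']:
    c=snap(n,n+'0.png'); print(n,c['xyz'],c['orientation'],c['camera_matrix'])
    for t in ['valve_axis','station','grip_mid','platform','ledge_top','tin','shell','brush']: print(t,lm(t,n))
print(telemetry.get_obs()['time_s'])
E
```

```text
pics
{'time_s': 0.0, 'q': array([ 1.05670052e+00,  1.81564529e-01,  1.60804256e+00, -8.25351359e-06,
        1.35378550e+00, -2.06324577e-01]), 'dq': array([ 6.04825453e-05,  7.38126691e-04,  9.62351053e-04, -4.65307513e-04,
        2.17059934e-03,  4.47231685e-04]), 'joint_efforts': array([ 1.53877652e-03, -4.44872653e+01, -3.51337159e+01, -1.56909882e-04,
        9.09996772e-03,  5.43859485e-06]), 'eef_pos': array([0.17390181, 0.54747642, 0.23035425]), 'eef_rot': array([-3.13442570e-04,  1.53278037e-01,  9.88182692e-01, -8.43632241e-04]), 'wrist_force': array([-0.06767109, -1.15133218,  0.15878662]), 'torque': array([0.03526838, 0.00786012, 0.02827689]), 'grasp_force': 0.0, 'opening': 0.9950366323267665}
side [-0.1133137  -0.65907819  0.8276712 ] [ 0.81749902  0.41834434 -0.17058654 -0.35718846] [[479.30064231   0.         330.43265991]
 [  0.         479.30064231 239.40118813]
 [  0.           0.           1.        ]]
valve_axis [([0.6006, -0.1556, 0.1628], 0.75), ([0.7262, 0.2079, 0.1636], 0.32)]
station [([0.6061, -0.1572, -0.0024], 0.87), ([0.5087, -0.3684, -0.0013], 0.19)]
gr
[... 223 characters left out ...]
 -0.3623, 0.0003], 0.86)]
brush [([0.4753, 0.1219, -0.0023], 0.92)]
top [0.32510046 0.01160093 1.24814422] [ 0.70267083  0.08168305 -0.08106491 -0.70214675] [[489.65340039   0.         317.2978844 ]
 [  0.         489.65340039 241.08078191]
 [  0.           0.           1.        ]]
valve_axis [([0.6001, -0.1565, 0.1637], 0.8), ([0.5188, -0.1179, 0.2009], 0.32)]
station [([0.5986, -0.1532, -0.001], 0.59)]
grip_mid [([0.5171, -0.12, 0.2033], 0.56), ([0.4757, 0.1205, 0.0013], 0.36)]
platform [([0.6835, 0.0328, 0.233], 0.7)]
ledge_top [([0.7265, 0.2093, 0.1567], 0.84)]
tin [([0.5099, -0.3712, 0.0018], 0.71)]
shell [([0.6308, -0.3646, -0.0001], 0.74)]
brush [([0.4761, 0.1168, 0.0007], 0.88)]
0.9
```

View pics/side0.png

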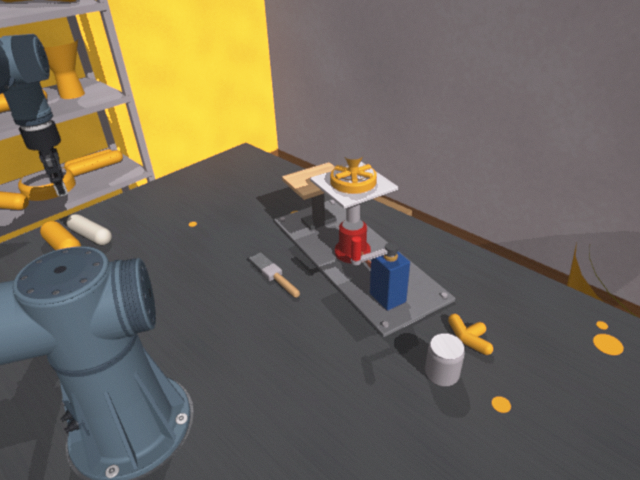

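View pics/top0.png

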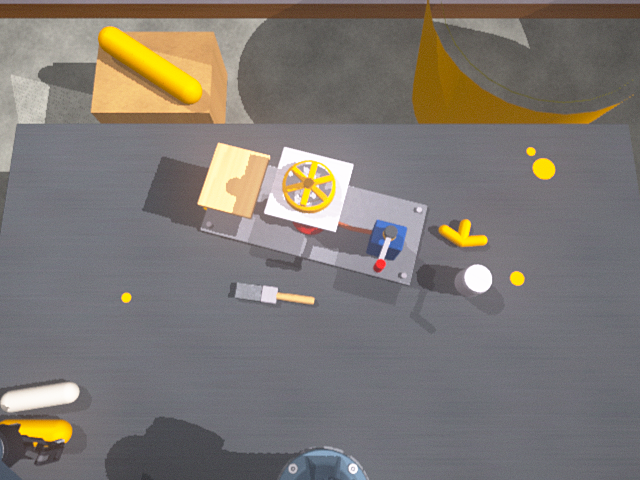

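The side view shows the platform at (353,182), the ledge at (315,178) and the grip at (357,248). In the top view the grip is at (380,265) and the hub at (390,232). This agrees with the networks: the axis-to-grip distance is 90 mm. Next I'll measure the platform and ledge corners more precisely.

```bash
python3 - <<'E'
import cv2,numpy as np
t=cv2.imread('pics/top0.png')[130:240,190:360]; s=cv2.imread('pics/side0.png')[145:230,270:410]
t=cv2.resize(t,None,fx=4,fy=4,interpolation=cv2.INTER_CUBIC)[:, :400*2]
s=cv2.resize(s,None,fx=4,fy=4,interpolation=cv2.INTER_CUBIC)
cv2.imwrite('pics/c_t.png',t); cv2.imwrite('pics/c_s.png',s)
E
```

```text
(no output)
```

View pics/c_t.png

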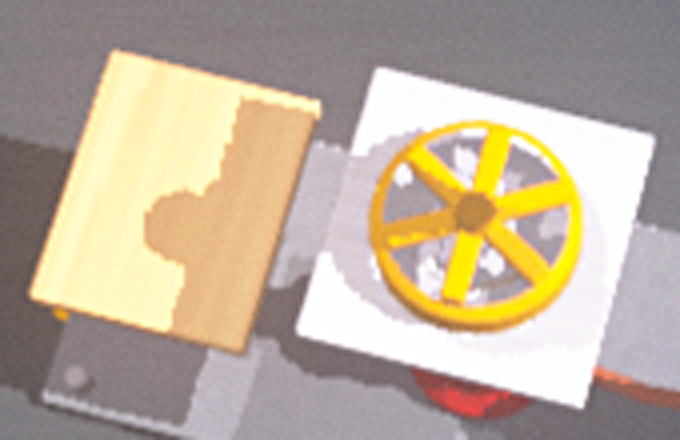

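View pics/c_s.png

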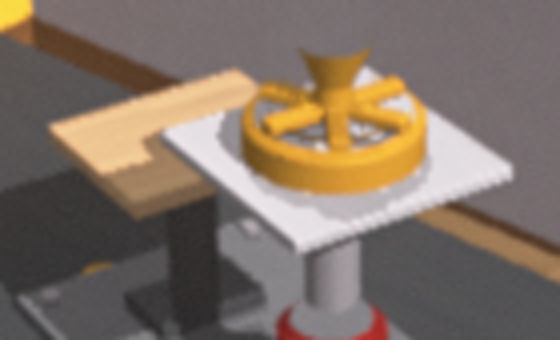

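```bash
cat > fit.py <<'E'
import numpy as np
from scipy.optimize import least_squares
from scipy.spatial.transform import Rotation as R
cams={'s':([-0.1133137,-0.65907819,0.8276712],[0.81749902,0.41834434,-0.17058654,-0.35718846],479.30064,330.43266,239.40119),
't':([0.32510046,0.01160093,1.24814422],[0.70267083,0.08168305,-0.08106491,-0.70214675],489.6534,317.29788,241.08078)}
def proj(c,P):
    p,q,f,cx,cy=cams[c]; X=R.from_quat(np.roll(q,-1)).inv().apply(np.atleast_2d(P)-p)
    return np.c_[cx+f*X[:,0]/-X[:,2],cy-f*X[:,1]/-X[:,2]]
def rect(c,yaw,a,b):  # a along block x, b along block y; order TL(+x+y)TR(+x-y)BR BL
    l=np.array([[a,b,0],[a,-b,0],[-a,-b,0],[-a,b,0]])/2
    return R.from_euler('z',yaw).apply(l)+c
E
cat > f1.py <<'E'
from fit import *
o={'t':(190,130),'s':(270,145)}
obs={('t','p'):{0:(375,68),1:(655,135),2:(584,408),3:(297,333)},('s','p'):{3:(165,132),2:(298,240),1:(512,166)},
('t','l'):{0:(113,50),1:(321,102),2:(243,352),3:(31,298)},('s','l'):{3:(50,127),2:(137,212),0:(238,69)}}
def res(v,th):
    out=[]
    for (c,k),d in obs.items():
        ctr=v[:3] if k=='p' else v[3:6]; S=(.16,.16) if k=='p' else (.16,.13)
        P=rect(ctr,v[6],*S)
        if c=='t': P[2:,2]-=th[k]
        u=proj(c,P)
        for i,(x,y) in d.items(): out+=list(u[i]-((np.array([x,y])+.5)/4-.5+o[c]))
    return np.array(out)
for th in ({'p':0,'l':0},{'p':.01,'l':0},{'p':.01,'l':.01}):
    r=least_squares(res,[.685,.033,.233,.727,.208,.16,-.4],args=(th,))
    print(th,r.x.round(4),r.cost.round(2),'dz',round(r.x[2]-r.x[5],4)); print(r.fun.reshape(-1,2).round(1).tolist())
E
python3 f1.py
```

```text
{'p': 0, 'l': 0} [ 0.6827  0.0307  0.2333  0.7314  0.2095  0.1561 -0.2576] 3.01 dz 0.0772
[[0.4, -0.3], [0.0, 0.1], [-0.1, -0.3], [-0.2, 0.1], [-1.2, -0.3], [-0.1, 0.7], [0.9, -0.1], [-0.0, 0.2], [-0.1, 0.1], [0.3, -0.1], [-0.1, -0.3], [-0.2, 0.6], [0.1, -1.2], [-0.1, 0.7]]
{'p': 0.01, 'l': 0} [ 0.6842  0.0311  0.2326  0.7314  0.2096  0.1561 -0.2594] 3.54 dz 0.0765
[[0.3, -0.8], [-0.2, -0.3], [-0.6, 0.3], [0.1, 0.8], [-0.9, -0.3], [0.1, 0.6], [1.1, -0.1], [0.1, 0.2], [-0.0, 0.2], [0.2, -0.0], [-0.2, -0.3], [-0.1, 0.5], [0.1, -1.2], [-0.0, 0.7]]
{'p': 0.01, 'l': 0.01} [ 0.6842  0.0311  0.2325  0.7333  0.211   0.1547 -0.2625] 4.04 dz 0.0779
[[0.4, -0.9], [-0.1, -0.2], [-0.7, 0.4], [0.0, 0.6], [-0.9, -0.4], [-0.0, 0.6], [1.1, -0.0], [-0.2, -0.3], [-0.5, -0.2], [0.2, 0.6], [0.4, 0.3], [0.1, 0.5], [0.1, -1.3], [0.2, 0.8]]
```

send_rows(series=[[[0,0,10],[60,-20,60],-1],[[0,0,10],[343,-669,100],-1],[[0,0,10],[343,-669,100],-1],[[0,0,10],[343,-669,100],-1],[[0,0,10],[343,-669,100],-1],[[0,0,10],[343,-669,100],-1],[[0,0,10],[343,-669,100],-1],[[0,0,10],[343,-669,100],-1],[[0,0,10],[343,-669,100],-1],[[0,0,10],[343,-669,100],-1]])

```text
time_s: 2.15
eef_pos: [0.4513, 0.0218, 0.3192]
eef_rot: [0.001, 0.067, 0.998, 0.0]
wrist_force: [1.6, 1.1, 0.7]
opening: 1.001
grasp_force: 0.0
```

send_rows(series=[[[0,0,0],[60,-130,0],-1],[[0,0,0],[60,-130,0],-1],[[0,0,0],[60,-130,0],-1],[[0,0,0],[60,-130,0],-1],[[0,0,0],[60,-130,0],-1]])

```text
time_s: 2.78
eef_pos: [0.5104, -0.1046, 0.3187]
eef_rot: [-0.0, 0.066, 0.998, 0.0]
wrist_force: [-0.1, -0.5, -1.6]
opening: 0.996
grasp_force: 0.0
```

```bash
python3 - <<'E'
from h import *
c=snap('wrist','w1.png'); print(c['xyz'],c['orientation'],c['camera_matrix'])
for t in ['grip_mid','valve_axis','platform','ledge_top']: print(t,lm(t,'wrist'))
o=telemetry.get_obs(); print(o['eef_pos'],o['eef_rot'],o['wrist_force'])
E
```

```text
[ 0.43625798 -0.0945057   0.45978774] [ 0.7444297  -0.11157465 -0.09808148  0.65096509] [[352.95181894   0.         319.57139472]
 [  0.         352.95181894 243.5962511 ]
 [  0.           0.           1.        ]]
grip_mid [([0.5175, -0.1246, 0.199], 0.83)]
valve_axis [([0.5961, -0.1559, 0.1619], 0.61), ([0.6009, -0.1583, 0.0028], 0.26)]
platform []
ledge_top [([0.5111, -0.3739, 0.0027], 0.68)]
[ 0.51068308 -0.10501511  0.31904353] [ 3.07081125e-04  6.57609032e-02  9.97835359e-01 -7.44056236e-05] [ 0.00459709 -0.31743898  0.17665251]
```

View pics/w1.png

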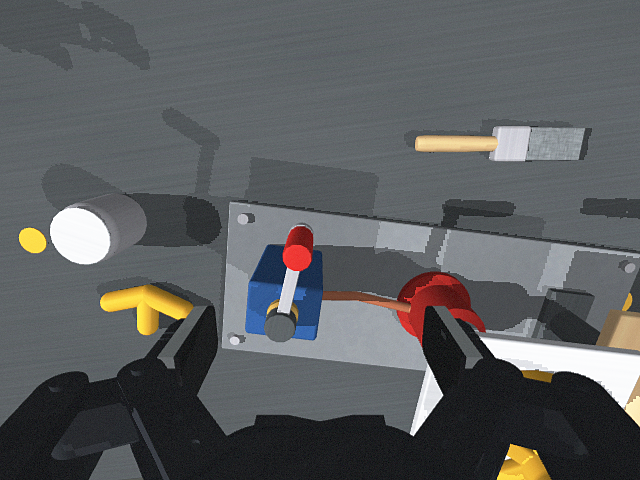

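The wrist view shows the red grip top at (298,255), the hub at (281,323), and nothing in the way between the fingers. I'll shift over it and descend.

send_rows(series=[[[0,0,0],[7,-18,0],-1],[[0,0,0],[7,-18,-50],-1],[[0,0,0],[7,-18,-100],-1],[[0,0,0],[7,-18,-130],-1],[[0,0,0],[7,-18,-130],-1],[[0,0,0],[7,-18,-130],-1]])

```text
time_s: 3.78
eef_pos: [0.5189, -0.1251, 0.1902]
eef_rot: [0.001, 0.067, 0.998, -0.0]
wrist_force: [0.3, -0.3, 0.2]
opening: 0.997
grasp_force: 0.0
```

```bash
python3 - <<'E'
from h import *
snap('top','t2.png');snap('wrist','w2.png')
for n in('wrist','top'):
  for t in ['grip_mid','valve_axis','platform']: print(t,lm(t,n))
o=telemetry.get_obs(); print(o['eef_pos'],o['eef_rot'],o['wrist_force'])
a=cv2.imread('pics/w2.png');b=cv2.imread('pics/t2.png')
cv2.imwrite('pics/m2.png',np.hstack([a[60:480,100:560],cv2.resize(b[130:300,200:420][:,:],None,fx=1.5,fy=2.4706)[:420,:330]]))
E
```

```text
grip_mid [([0.5188, -0.1245, 0.2017], 0.95)]
valve_axis [([0.601, -0.1554, 0.1586], 0.72)]
platform []
grip_mid [([0.5143, -0.1196, 0.2032], 0.6)]
valve_axis []
platform [([0.682, 0.0348, 0.2303], 0.8)]
[ 0.51806088 -0.12419818  0.18927489] [ 4.74306861e-04  6.65247779e-02  9.97784641e-01 -1.95429700e-04] [-0.64428077  0.04828274 -0.14097276]
```

View pics/m2.png

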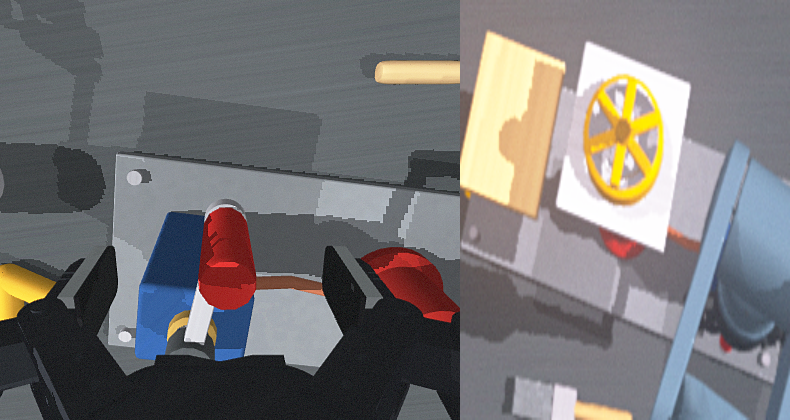

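The left half shows the grip standing between the open pads, and the right half shows the platform clear of the arm in the top camera. I'll close on the grip and prepare a height tracker.

send_rows(series=[[[0,0,0],[0,0,0],0.2],[[0,0,0],[0,0,0],0.4],[[0,0,0],[0,0,0],1],[[0,0,0],[0,0,0],1],[[0,0,0],[0,0,0],1]])

```text
time_s: 4.8
eef_pos: [0.5178, -0.1238, 0.1887]
eef_rot: [-0.0, 0.067, 0.998, 0.0]
wrist_force: [-0.6, 2.2, 1.5]
opening: 0.243
grasp_force: 58.5
```

```bash
cat > track.py <<'E'
from h import *
from fit import proj,rect
from scipy.optimize import minimize_scalar
C=np.array([.6842,.0311]); YAW=-.26; Z0=.2328; N=180; S=.172
def patch(img,z):
    q=proj('t',rect([*C,z],YAW,S,S)).astype(np.float32)
    d=np.float32([[0,0],[N,0],[N,N],[0,N]])
    g=cv2.GaussianBlur(img[:,:,::-1],(0,0),.7)
    return cv2.warpPerspective(g,cv2.getPerspectiveTransform(q,d),(N,N),flags=cv2.INTER_LINEAR).astype(np.float32)
ref=patch(cv2.imread('pics/top0.png')[:,:,::-1],Z0)
def zof(img):
    f=lambda z:np.abs(patch(img,z)-ref).mean()
    zs=np.arange(.13,.245,.004); v=[f(z) for z in zs]; z=zs[int(np.argmin(v))]
    r=minimize_scalar(f,bounds=(z-.005,z+.005),method='bounded',options={'xatol':1e-4}); return r.x,r.fun
def look(n=2):
    for i in range(n):
        t=telemetry.get_obs()['time_s']; z,e=zof(camera('top')['pixels']); print(f't {t:.2f} z {z:.4f} err {e:.1f}')
    o=telemetry.get_obs(); p=o['eef_pos']; A=np.array([.6005,-.1565]); d=p[:2]-A
    a=np.arctan2(d[1],d[0]); a%=2*np.pi; tg=np.array([-np.sin(a),np.cos(a)])
    F=o['wrist_force']; print('pos',p.round(4),'ang',round(a,3),'r',round(np.hypot(*d),4),'F',F.round(1),'Ftan',round(F[:2]@tg,2),'Frad',round(F[:2]@d/np.hypot(*d),2),'open',round(o['opening'],3),'t',o['time_s'])
if __name__=='__main__':
    import sys; look(int(sys.argv[1]) if len(sys.argv)>1 else 2)
E
python3 track.py
```

```text
t 4.80 z 0.2328 err 0.8
t 4.85 z 0.2328 err 0.7
pos [ 0.5178 -0.1239  0.1887] ang 2.766 r 0.0889 F [0.2 2.3 1.7] Ftan -2.21 Frad 0.68 open 0.241 t 4.9
```

send_rows(series=[[[0,0,0],[-1.5,-4.2,0],1],[[0,0,0],[-2.8,-8.4,0],1],[[0,0,0],[-3.9,-12.7,0],1],[[0,0,0],[-3.9,-12.7,0],1]])

```text
time_s: 5.4
eef_pos: [0.5139, -0.1376, 0.1887]
eef_rot: [0.0, 0.067, 0.998, -0.0]
wrist_force: [1.1, 0.5, 1.0]
opening: 0.243
grasp_force: 58.6
```

```bash
python3 track.py
```

```text
t 5.40 z 0.2328 err 0.8
t 5.45 z 0.2328 err 0.8
pos [ 0.5139 -0.1373  0.1887] ang 2.924 r 0.0886 F [ 1.   0.8 -0.6] Ftan -0.96 Frad -0.82 open 0.238 t 5.5
```

send_rows(series=[[[0,0,0],[-0.9,-4.4,0],1],[[0,0,0],[-0.9,-4.4,0],1]])

```text
time_s: 5.75
eef_pos: [0.5131, -0.1416, 0.1887]
eef_rot: [0.0, 0.067, 0.998, -0.0]
wrist_force: [1.6, 1.0, 0.3]
opening: 0.24
grasp_force: 58.6
```

```bash
python3 track.py
```

```text
t 5.75 z 0.2328 err 0.8
t 5.80 z 0.2328 err 0.8
pos [ 0.5132 -0.1415  0.1887] ang 2.972 r 0.0886 F [2.6 1.6 0.9] Ftan -1.97 Frad -2.27 open 0.238 t 5.85
```

send_rows(series=[[[0,0,0],[-0.6,-4.4,0],1],[[0,0,0],[-0.6,-4.4,0],1]])

```text
time_s: 6.1
eef_pos: [0.5126, -0.146, 0.1887]
eef_rot: [0.0, 0.067, 0.998, -0.0]
wrist_force: [1.5, 0.6, -1.0]
opening: 0.236
grasp_force: 58.7
```

```bash
python3 track.py
```

```text
t 6.10 z 0.2328 err 0.9
t 6.15 z 0.2328 err 0.9
pos [ 0.5125 -0.146   0.1887] ang 3.022 r 0.0886 F [ 3.2  0.5 -1.4] Ftan -0.88 Frad -3.13 open 0.238 t 6.2
```

send_rows(series=[[[0,0,0],[-0.7,-4.4,0],1],[[0,0,0],[-0.7,-4.4,0],1]])

```text
time_s: 6.45
eef_pos: [0.5121, -0.1503, 0.1887]
eef_rot: [0.001, 0.067, 0.998, -0.0]
wrist_force: [4.8, 0.7, -2.0]
opening: 0.238
grasp_force: 58.7
```

```bash
python3 track.py
```

```text
t 6.45 z 0.2328 err 0.9
t 6.50 z 0.2328 err 0.9
pos [ 0.5121 -0.1503  0.1887] ang 3.072 r 0.0886 F [ 4.3  0.8 -2.3] Ftan -1.15 Frad -4.27 open 0.241 t 6.55
```

send_rows(series=[[[0,0,0],[-0.3,-4.4,0],1],[[0,0,0],[-0.3,-4.4,0],1]])

```text
time_s: 6.8
eef_pos: [0.512, -0.1547, 0.1887]
eef_rot: [0.001, 0.067, 0.998, 0.0]
wrist_force: [6.3, 0.9, -1.8]
opening: 0.241
grasp_force: 58.8
```

```bash
python3 track.py
```

```text
t 6.80 z 0.2328 err 0.9
t 6.85 z 0.2328 err 1.0
pos [ 0.512  -0.1547  0.1887] ang 3.121 r 0.0885 F [ 6.1  0.3 -2.7] Ftan -0.41 Frad -6.12 open 0.241 t 6.9
```

send_rows(series=[[[0,0,0],[0.8,-4.4,0],1],[[0,0,0],[0.8,-4.4,0],1]])

```text
time_s: 7.15
eef_pos: [0.5122, -0.1591, 0.1887]
eef_rot: [-0.0, 0.067, 0.998, -0.0]
wrist_force: [2.8, -0.1, -0.3]
opening: 0.238
grasp_force: 59.0
```

```bash
python3 track.py
```

```text
t 7.15 z 0.2328 err 1.0
t 7.20 z 0.2328 err 1.0
pos [ 0.5122 -0.1591  0.1887] ang 3.171 r 0.0883 F [ 3.2  1.4 -0.6] Ftan -1.36 Frad -3.19 open 0.242 t 7.25
```

send_rows(series=[[[0,0,0],[0.8,-4.4,0],1],[[0,0,0],[0.8,-4.4,0],1]])

```text
time_s: 7.5
eef_pos: [0.5127, -0.1636, 0.1886]
eef_rot: [-0.0, 0.067, 0.998, -0.0]
wrist_force: [-0.3, 0.8, 0.8]
opening: 0.241
grasp_force: 59.1
```

```bash
python3 track.py
```

```text
t 7.50 z 0.2328 err 1.0
t 7.55 z 0.2328 err 1.0
pos [ 0.5127 -0.1636  0.1887] ang 3.222 r 0.0881 F [-0.2  1.2  0.6] Ftan -1.19 Frad 0.07 open 0.246 t 7.6
```

send_rows(series=[[[0,0,0],[0.6,-4.4,0],1],[[0,0,0],[0.6,-4.4,0],1]])

```text
time_s: 7.85
eef_pos: [0.5133, -0.168, 0.1886]
eef_rot: [-0.0, 0.067, 0.998, -0.0]
wrist_force: [-2.2, 1.7, 1.7]
opening: 0.239
grasp_force: 59.2
```

```bash
python3 track.py
```

```text
t 7.85 z 0.2328 err 1.1
t 7.90 z 0.2328 err 1.1
pos [ 0.5133 -0.168   0.1887] ang 3.273 r 0.0879 F [-2.5  1.4  2.4] Ftan -1.68 Frad 2.27 open 0.238 t 7.95
```

send_rows(series=[[[0,0,0],[0.8,-4.4,0],1],[[0,0,0],[0.8,-4.4,0],1]])

```text
time_s: 8.2
eef_pos: [0.5142, -0.1725, 0.1886]
eef_rot: [-0.0, 0.067, 0.998, -0.0]
wrist_force: [-4.1, 2.0, 2.7]
opening: 0.242
grasp_force: 59.3
```

```bash
python3 track.py
```

```text
t 8.20 z 0.2324 err 1.8
t 8.25 z 0.2324 err 1.8
pos [ 0.5142 -0.1724  0.1887] ang 3.324 r 0.0878 F [-3.   0.3  3.5] Ftan -0.82 Frad 2.91 open 0.24 t 8.3
```

```bash
python3 track.py 4
```

```text
t 8.30 z 0.2324 err 1.9
t 8.35 z 0.2324 err 1.9
t 8.40 z 0.2324 err 1.9
t 8.45 z 0.2324 err 1.9
pos [ 0.5142 -0.1722  0.1887] ang 3.322 r 0.0877 F [-4.6  0.3  2.3] Ftan -1.1 Frad 4.43 open 0.243 t 8.5
```

```bash
sed -i 's/np.abs(patch(img,z)-ref).mean()/np.minimum(np.abs(patch(img,z)-ref),25).mean()/' track.py; python3 track.py 1; python3 - <<'E'
from track import *
im=camera('top')['pixels']; cv2.imwrite('pics/t3.png',im[:,:,::-1]); d=np.abs(patch(im,Z0)-ref).max(2)
print(cv2.resize(d,(12,12),interpolation=cv2.INTER_AREA).astype(int))
E
```

```text
t 8.50 z 0.2324 err 1.8
pos [ 0.5142 -0.1722  0.1887] ang 3.322 r 0.0877 F [-4.6 -0.4  3.2] Ftan -0.43 Frad 4.62 open 0.24 t 8.55
[[ 1  2  2  2  1  2  2  1  1  1  1  2]
 [ 1  0  0  0  3  5  3  1  0  0  0  1]
 [ 1  0  2  4  4  1  6 13  4  0  0  1]
 [ 1  2  5  3 13  2  5  4  2  1  0  1]
 [ 2  2 14  5  7  3 10  3  3  2  1  1]
 [ 2  4  2  2  2  2  4  5  2  3  1  1]
 [ 3  3  3  4  4  4 10  3  3  5  1  1]
 [ 2  2  4  3  5  3  6  6  3  3  1  1]
 [ 1  3  4  2  4  3  5  6  5  2  1  1]
 [ 2  1  2  2  3  4  4  3  2  1  1  1]
 [ 1  0  0  1  0  1  2  1  0  0  0  1]
 [ 1  1  2  2  2  2  2  2  3  2  2  3]]
```

send_rows(series=[[[0,0,0],[0.4,-5.0,0],1],[[0,0,0],[0.4,-5.0,0],1]])

```text
time_s: 8.85
eef_pos: [0.5152, -0.1773, 0.1886]
eef_rot: [0.0, 0.067, 0.998, -0.0]
wrist_force: [-1.4, 1.5, 1.3]
opening: 0.244
grasp_force: 59.2
```

```bash
python3 track.py 4
```

```text
t 8.85 z 0.2304 err 2.4
t 8.90 z 0.2296 err 2.7
t 8.95 z 0.2289 err 2.8
t 9.00 z 0.2284 err 2.7
pos [ 0.5151 -0.1772  0.1887] ang 3.379 r 0.0878 F [-0.3  2.2  0.6] Ftan -2.18 Frad -0.26 open 0.242 t 9.05
```

send_rows(series=[[[0,0,0],[0,0,0],1],[[0,0,0],[0,0,0],1],[[0,0,0],[0,0,0],1],[[0,0,0],[0,0,0],1],[[0,0,0],[0,0,0],1],[[0,0,0],[0,0,0],1],[[0,0,0],[0,0,0],1],[[0,0,0],[0,0,0],1]])

```text
time_s: 10.05
eef_pos: [0.5149, -0.177, 0.1887]
eef_rot: [0.0, 0.067, 0.998, 0.0]
wrist_force: [1.9, 1.3, -1.9]
opening: 0.236
grasp_force: 59.1
```

```bash
python3 track.py 2
```

```text
t 10.05 z 0.2135 err 3.2
t 10.10 z 0.2127 err 3.3
pos [ 0.5149 -0.177   0.1887] ang 3.377 r 0.088 F [ 2.4  1.3 -0.3] Ftan -0.7 Frad -2.63 open 0.235 t 10.15
```

send_rows(series=[[[0,0,0],[0,0,0],1],[[0,0,0],[0,0,0],1],[[0,0,0],[0,0,0],1],[[0,0,0],[0,0,0],1],[[0,0,0],[0,0,0],1],[[0,0,0],[0,0,0],1],[[0,0,0],[0,0,0],1],[[0,0,0],[0,0,0],1],[[0,0,0],[0,0,0],1],[[0,0,0],[0,0,0],1]])

```text
time_s: 11.4
eef_pos: [0.5148, -0.177, 0.1887]
eef_rot: [0.0, 0.067, 0.998, 0.0]
wrist_force: [3.7, 2.9, -0.5]
opening: 0.241
grasp_force: 59.1
```

```bash
python3 track.py 2
```

```text
t 11.40 z 0.1890 err 3.6
t 11.45 z 0.1879 err 3.7
pos [ 0.5148 -0.177   0.1886] ang 3.377 r 0.0881 F [ 3.9  2.2 -1.4] Ftan -1.23 Frad -4.29 open 0.237 t 11.5
```

send_rows(series=[[[0,0,0],[0,3.4,0],1],[[0,0,0],[0,3.4,0],1]])

```text
time_s: 11.75
eef_pos: [0.5145, -0.1742, 0.1888]
eef_rot: [-0.0, 0.067, 0.998, -0.001]
wrist_force: [-0.3, -2.8, -0.2]
opening: 0.238
grasp_force: 59.0
```

```bash
python3 track.py 4
```

```text
t 11.75 z 0.1822 err 3.9
t 11.80 z 0.1812 err 4.0
t 11.85 z 0.1801 err 4.0
t 11.90 z 0.1789 err 4.0
pos [ 0.5145 -0.1741  0.1888] ang 3.343 r 0.0878 F [-1.7 -3.5  0.3] Ftan 3.08 Frad 2.32 open 0.245 t 11.95
```

send_rows(series=[[[0,0,0],[-1.2,8,0],1],[[0,0,0],[-1.2,8,0],1]])

```text
time_s: 12.2
eef_pos: [0.5131, -0.1657, 0.1887]
eef_rot: [-0.001, 0.067, 0.998, -0.0]
wrist_force: [-3.2, -2.6, 1.3]
opening: 0.238
grasp_force: 59.2
```

```bash
python3 track.py 4; python3 - <<'E'
from h import *
c=snap('side','s4.png'); s=c['pixels'][145:255,270:430,::-1]
cv2.imwrite('pics/c_s4.png',cv2.resize(s,None,fx=4,fy=4,interpolation=cv2.INTER_CUBIC))
print(lm('platform','side'),lm('ledge_top','side')); snap('top','t4.png'); print(lm('platform','top'),lm('ledge_top','top'))
E
```

```text
t 12.20 z 0.1758 err 4.1
t 12.25 z 0.1759 err 4.1
t 12.30 z 0.1758 err 4.1
t 12.35 z 0.1758 err 4.1
pos [ 0.5131 -0.1656  0.1886] ang 3.246 r 0.0879 F [-5.3 -2.3  2.1] Ftan 1.7 Frad 5.51 open 0.238 t 12.4
[([0.6857, 0.0334, 0.1772], 0.77)] [([0.7275, 0.2067, 0.1642], 0.85)]
[([0.6839, 0.0297, 0.1769], 0.97)] [([0.7285, 0.2104, 0.1556], 0.59)]
```

View pics/c_s4.png

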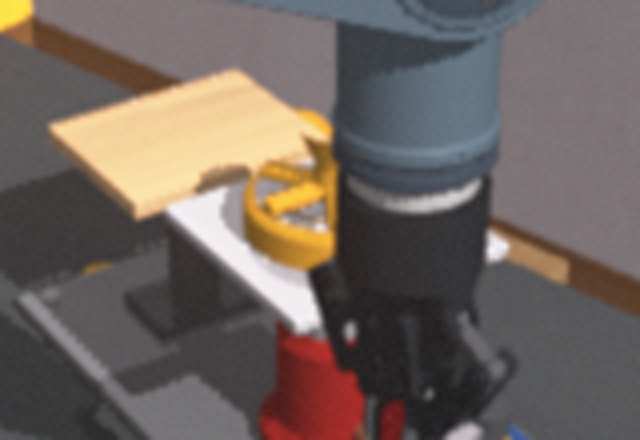

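Sinking has stopped. The side crop shows the ledge's front corner at about (137,207), with the platform's left corner (165,205) still above the ledge's edge line. I'll refine the ledge height with subpixel edges before sinking the rest.

```bash
cat > edges.py <<'E'
from fit import *
import cv2
from scipy.ndimage import map_coordinates
def pts(img,cam,A,B,fr,w=3.5):
    g=cv2.GaussianBlur(cv2.cvtColor(img,cv2.COLOR_BGR2GRAY).astype(np.float32),(0,0),.6)
    a,b=proj(cam,np.array([A,B])); t=(b-a)/np.linalg.norm(b-a); n=np.array([-t[1],t[0]]); s=np.arange(-w,w+.01,.25); out=[]
    for f in fr:
        p=a+f*(b-a); v=map_coordinates(g,[p[1]+s*n[1],p[0]+s*n[0]],order=1); d=np.abs(np.gradient(v)); i=d[1:-1].argmax()+1
        if d[i]<2: continue
        k=d>d[i]*.5; k&=np.abs(s-s[i])<1.2
        out.append((s[k]*d[k]).sum()/d[k].sum())
    out=np.array(out); return (a,t,n,np.median(out),len(out),out.std()) if len(out) else None
def fitrect(ctr,size,yaw,spec,iters=4,fixyaw=False):
    v=np.array([*ctr,yaw])
    for _ in range(iters):
        obs=[]; P=rect(v[:3],v[3],*size)
        for img,cam,i,j,lo,hi in spec:
            for l,h in ((lo,(lo+hi)/2),((lo+hi)/2,hi)):
                r=pts(img,cam,P[i],P[j],np.linspace(l,h,15))
                if r: obs.append((cam,i,j,(l+h)/2,r))
        def res(x):
            Q=rect(x[:3],x[3],*size); o=[]
            for cam,i,j,f,(a,t,n,m,_,_) in obs:
                q=proj(cam,Q[i]+f*(Q[j]-Q[i]))[0]; o.append((q-a)@n-m)
            return np.r_[o,(x[3]-yaw)*100]
        sol=least_squares(res,v,loss='soft_l1',f_scale=.3); v=sol.x
    return v,sol.fun
E
cat > e1.py <<'E'
from edges import *
I=lambda n:cv2.imread('pics/'+n)
t0,s0,t4,s4=I('top0.png'),I('side0.png'),I('t4.png'),I('s4.png')
np.set_printoptions(precision=4,suppress=True)
for nm,c,sz,sp in [('ledge0',[.732,.2095,.156],(.16,.13),[(t0,'t',0,1,.1,.9),(t0,'t',0,3,.1,.9),(s4,'s',0,1,.08,.5),(s4,'s',0,3,.05,.95)]),
 ('ledge4',[.732,.2095,.156],(.16,.13),[(t4,'t',0,1,.1,.9),(t4,'t',0,3,.1,.9),(s4,'s',0,1,.08,.5),(s4,'s',0,3,.05,.95)]),
 ('plat0',[.684,.031,.2328],(.16,.16),[(t0,'t',0,1,.1,.9),(t0,'t',0,3,.1,.9),(s0,'s',0,1,.6,.95),(s0,'s',0,3,.75,.97)]),
 ('plat4 toponly',[.684,.031,.1758],(.16,.16),[(t4,'t',0,1,.1,.9),(t4,'t',0,3,.1,.9),(s4,'s',0,3,.7,.97)])]:
    v,r=fitrect(c,sz,-.26,sp); print(nm,v,r)
E
python3 e1.py
```

```text
ledge0 [ 0.7311  0.2102  0.159  -0.2598] [ 0.1298  0.1025  0.0383  0.0574 -0.2067 -0.2365 -0.1193 -0.1215  0.0227]
ledge4 [ 0.7311  0.2102  0.159  -0.2598] [ 0.1214  0.1135  0.0501  0.0468 -0.212  -0.2395 -0.121  -0.1233  0.0218]
plat0 [ 0.6834  0.0315  0.2324 -0.2607] [ 0.1472  0.0656  0.0196  0.0751 -0.1235 -0.2536 -0.0747 -0.142  -0.0676]
plat4 toponly [ 0.6834  0.0312  0.1768 -0.2601] [ 0.0196 -0.0196  0.0402 -0.0397 -0.1202  0.1192 -0.0108]
```

The fits agree: ledge top 0.159, platform now about 0.1765, so 17.5 mm remain. I'll reopen slightly less than before.

send_rows(series=[[[0,0,0],[0.8,-9.6,0],1],[[0,0,0],[0.8,-9.6,0],1]])

```text
time_s: 12.95
eef_pos: [0.5146, -0.1753, 0.1885]
eef_rot: [0.0, 0.067, 0.998, 0.0]
wrist_force: [-1.8, 0.5, 2.0]
opening: 0.241
grasp_force: 59.5
```

```bash
python3 track.py 3
```

```text
t 12.95 z 0.1710 err 4.2
t 13.00 z 0.1696 err 4.3
t 13.05 z 0.1683 err 4.1
pos [ 0.5146 -0.1753  0.1886] ang 3.358 r 0.0879 F [-1.4 -0.1 -0.5] Ftan -0.18 Frad 1.41 open 0.238 t 13.1
```

send_rows(series=[[[0,0,0],[-0.5,5,0],1],[[0,0,0],[-1.5,11,0],1],[[0,0,0],[-1.5,11,0],1]])

```text
time_s: 13.48
eef_pos: [0.5129, -0.1643, 0.1888]
eef_rot: [0.0, 0.066, 0.998, -0.0]
wrist_force: [-1.7, -2.2, -0.0]
opening: 0.236
grasp_force: 59.4
```

```bash
python3 track.py 3; cat > e2.py <<'E'
from edges import *
from h import snap
import sys
k=sys.argv[1]; snap('top',f't{k}.png'); snap('side',f's{k}.png')
t,s=cv2.imread(f'pics/t{k}.png'),cv2.imread(f'pics/s{k}.png'); z=float(sys.argv[2])
np.set_printoptions(precision=4,suppress=True)
for c,sz,sp in [([.731,.21,.159],(.16,.13),[(t,'t',0,1,.1,.9),(t,'t',0,3,.1,.9),(s,'s',0,1,.08,.5),(s,'s',0,3,.05,.95)]),
 ([.6834,.0312,z],(.16,.16),[(t,'t',0,1,.1,.9),(t,'t',0,3,.1,.9),(s,'s',0,3,.7,.97)])]:
    v,r=fitrect(c,sz,-.26,sp); print(v,r)
# top camera only, xy and yaw known
for l,c,sz in (('ledge',[.7311,.2102],(.16,.13)),('plat',[.6834,.0314],(.16,.16))):
    def f(zz):
        P=rect([*c,zz],-.26,*sz); return [pts(t,'t',P[i],P[j],np.linspace(.1,.9,25))[3] for i,j in((0,1),(0,3))]
    print(l,[(round(zz,3),np.round(f(zz),2).tolist()) for zz in (.155,.159,.163,.167)])
E
python3 e2.py 5 .163
```

```text
t 13.47 z 0.1624 err 4.2
t 13.53 z 0.1621 err 4.3
t 13.57 z 0.1619 err 4.3
pos [ 0.5128 -0.1643  0.1887] ang 3.23 r 0.088 F [-2.  -2.   0.6] Ftan 1.79 Frad 2.12 open 0.238 t 13.625
[ 0.7311  0.2102  0.159  -0.2598] [ 0.1266  0.0939  0.0437  0.0474 -0.1735 -0.244  -0.1096 -0.1185  0.0181]
[ 0.6834  0.0312  0.1628 -0.2603] [ 0.0307 -0.0306  0.1129 -0.1114 -0.0411  0.0408 -0.0346]
ledge [(0.155, [-0.76, 0.53]), (0.159, [-0.12, -0.02]), (0.163, [0.5, -0.59]), (0.167, [1.11, -1.12])]
plat [(0.155, [-1.19, 0.49]), (0.159, [-0.59, 0.14]), (0.163, [0.03, -0.12]), (0.167, [0.64, -0.4])]
```

```bash
python3 track.py 2
```

```text
t 13.72 z 0.1604 err 4.3
t 13.78 z 0.1599 err 4.3
pos [ 0.5129 -0.1643  0.1887] ang 3.23 r 0.088 F [-2.4 -2.7  1.7] Ftan 2.44 Frad 2.62 open 0.241 t 13.825
```

send_rows(series=[[[0,0,0],[-0.8,12,0],1],[[0,0,0],[-0.8,12,0],1]])

```text
time_s: 14.08
eef_pos: [0.5123, -0.1515, 0.1887]
eef_rot: [0.0, 0.066, 0.998, 0.0]
wrist_force: [-0.9, -0.9, 0.2]
opening: 0.237
grasp_force: 59.5
```

```bash
python3 track.py 2; python3 e2.py 6 .159; python3 track.py 1
```

```text
t 14.07 z 0.1586 err 4.2
t 14.12 z 0.1587 err 4.2
pos [ 0.5123 -0.1516  0.1886] ang 3.086 r 0.0884 F [-0.6 -0.3  0.1] Ftan 0.29 Frad 0.6 open 0.239 t 14.175
[ 0.7312  0.2103  0.1589 -0.2598] [ 0.1239  0.1074  0.0593  0.0365 -0.2074 -0.2343 -0.1163 -0.124   0.018 ]
[ 0.6831  0.0313  0.1607 -0.2602] [-0.0009  0.0009  0.0676 -0.0667  0.0103 -0.0102 -0.018 ]
ledge [(0.155, [-0.76, 0.53]), (0.159, [-0.12, -0.02]), (0.163, [0.5, -0.59]), (0.167, [1.12, -1.13])]
plat [(0.155, [-0.77, 0.33]), (0.159, [-0.15, -0.01]), (0.163, [0.43, -0.34]), (0.167, [1.1, -0.62])]
t 14.28 z 0.1586 err 4.2
pos [ 0.5122 -0.1519  0.1886] ang 3.089 r 0.0884 F [-0.6 -0.3  0.3] Ftan 0.28 Frad 0.62 open 0.239 t 14.325
```

Platform and ledge are level within about 1–2 mm, and the platform has stopped. Now I'll swing back towards the seat.

send_rows(series=[[[0,0,0],[0.8,7,0],1],[[0,0,0],[2.2,14.3,0],1],[[0,0,0],[4.3,22,0],1],[[0,0,0],[4.3,22,0],1]])

```text
time_s: 14.82
eef_pos: [0.5159, -0.1299, 0.1887]
eef_rot: [-0.001, 0.066, 0.998, -0.0]
wrist_force: [-5.1, -1.5, 1.9]
opening: 0.239
grasp_force: 59.7
```

```bash
python3 track.py 2
```

```text
t 14.82 z 0.1586 err 4.2
t 14.88 z 0.1586 err 4.2
pos [ 0.5159 -0.13    0.1886] ang 2.838 r 0.0887 F [-4.5 -2.3  2.8] Ftan 3.58 Frad 3.58 open 0.241 t 14.925
```

send_rows(series=[[[0,0,0],[1.2,3,0],1],[[0,0,0],[1.2,3,0],1]])

```text
time_s: 15.18
eef_pos: [0.5167, -0.1275, 0.1887]
eef_rot: [-0.001, 0.067, 0.998, -0.0]
wrist_force: [-7.2, -2.7, 4.2]
opening: 0.24
grasp_force: 59.8
```

```bash
python3 track.py 1
```

```text
t 15.18 z 0.1586 err 4.2
pos [ 0.5166 -0.1276  0.1886] ang 2.81 r 0.0887 F [-6.4 -2.4  3.9] Ftan 4.32 Frad 5.27 open 0.241 t 15.225
```

send_rows(series=[[[0,0,0],[-0.2,3.2,0],1],[[0,0,0],[-0.2,3.2,0],1]])

```text
time_s: 15.48
eef_pos: [0.5175, -0.1247, 0.1888]
eef_rot: [0.0, 0.067, 0.998, -0.001]
wrist_force: [-2.1, -4.9, 0.1]
opening: 0.236
grasp_force: 59.7
```

```bash
python3 track.py 1
```

```text
t 15.47 z 0.1586 err 4.2
pos [ 0.5175 -0.1246  0.1888] ang 2.774 r 0.0889 F [-2.3 -4.1  0.7] Ftan 4.64 Frad 0.63 open 0.242 t 15.525
```

send_rows(series=[[[0,0,0],[1,2.6,0],1],[[0,0,0],[1,2.6,0],1]])

```text
time_s: 15.78
eef_pos: [0.5185, -0.1219, 0.1888]
eef_rot: [0.0, 0.067, 0.998, -0.0]
wrist_force: [-2.3, -3.9, 1.0]
opening: 0.24
grasp_force: 59.7
```

```bash
python3 track.py 1
```

```text
t 15.78 z 0.1586 err 4.2
pos [ 0.5185 -0.1218  0.1887] ang 2.741 r 0.089 F [-1.4 -4.5  0.3] Ftan 4.68 Frad -0.48 open 0.243 t 15.825
```

send_rows(series=[[[0,0,0],[1.0,2.3,0],1],[[0,0,0],[1.0,2.3,0],1]])

```text
time_s: 16.08
eef_pos: [0.5195, -0.1194, 0.1888]
eef_rot: [0.0, 0.067, 0.998, -0.0]
wrist_force: [-2.0, -3.8, 0.8]
opening: 0.242
grasp_force: 59.7
```

```bash
python3 track.py 1
```

```text
t 16.07 z 0.1586 err 4.1
pos [ 0.5195 -0.1194  0.1887] ang 2.712 r 0.0891 F [-2.9 -4.   0.3] Ftan 4.87 Frad 0.96 open 0.24 t 16.125
```

send_rows(series=[[[0,0,0],[1.0,2.3,0],1],[[0,0,0],[1.0,2.3,0],1]])

```text
time_s: 16.38
eef_pos: [0.5205, -0.117, 0.1888]
eef_rot: [0.0, 0.067, 0.998, -0.0]
wrist_force: [-1.2, -4.2, 0.8]
opening: 0.242
grasp_force: 59.7
```

```bash
python3 track.py 1
```

```text
t 16.38 z 0.1586 err 4.2
pos [ 0.5206 -0.117   0.1888] ang 2.682 r 0.0892 F [-0.9 -3.8  1.4] Ftan 3.79 Frad -0.84 open 0.24 t 16.425
```

send_rows(series=[[[0,0,0],[1.1,2.3,0],1],[[0,0,0],[1.1,2.3,0],1]])

```text
time_s: 16.68
eef_pos: [0.5217, -0.1147, 0.1888]
eef_rot: [0.0, 0.067, 0.998, -0.0]
wrist_force: [-1.3, -4.5, 1.0]
opening: 0.239
grasp_force: 59.7
```

```bash
python3 track.py 1
```

```text
t 16.68 z 0.1586 err 4.2
pos [ 0.5216 -0.1146  0.1887] ang 2.653 r 0.0893 F [-1.7 -3.9  0.3] Ftan 4.25 Frad -0.39 open 0.238 t 16.725
```

send_rows(series=[[[0,0,0],[1.1,2.3,0],1],[[0,0,0],[1.1,2.3,0],1]])

```text
time_s: 16.98
eef_pos: [0.5226, -0.1127, 0.1888]
eef_rot: [0.0, 0.067, 0.998, -0.001]
wrist_force: [-2.8, -5.1, 1.8]
opening: 0.236
grasp_force: 59.6
```

```bash
python3 track.py 1
```

```text
t 16.98 z 0.1586 err 4.2
pos [ 0.5226 -0.1127  0.1888] ang 2.63 r 0.0893 F [-2.2 -7.3  0.4] Ftan 7.47 Frad -1.67 open 0.233 t 17.025
```

send_rows(series=[[[0,0,0],[1.1,2.3,0],1],[[0,0,0],[1.1,2.3,0],1]])

```text
time_s: 17.27
eef_pos: [0.5236, -0.111, 0.1888]
eef_rot: [-0.0, 0.067, 0.998, -0.001]
wrist_force: [-2.2, -7.9, 0.5]
opening: 0.238
grasp_force: 59.4
```

```bash
python3 track.py 2
```

```text
t 17.27 z 0.1587 err 4.2
t 17.32 z 0.1586 err 4.2
pos [ 0.5236 -0.111   0.1888] ang 2.608 r 0.0894 F [-3.4 -7.6 -0.1] Ftan 8.27 Frad -0.99 open 0.24 t 17.375
```

send_rows(series=[[[0,0,0],[1.2,2.3,0],1],[[0,0,0],[1.2,2.3,0],1]])

```text
time_s: 17.62
eef_pos: [0.5246, -0.1092, 0.1888]
eef_rot: [-0.0, 0.067, 0.998, -0.002]
wrist_force: [-4.2, -9.6, 0.9]
opening: 0.241
grasp_force: 59.5
```

```bash
python3 track.py 2
```

```text
t 17.62 z 0.1586 err 4.2
t 17.68 z 0.1586 err 4.2
pos [ 0.5245 -0.1093  0.1888] ang 2.586 r 0.0894 F [ -4.2 -11.3   1.9] Ftan 11.81 Frad -2.39 open 0.238 t 17.725
```

send_rows(series=[[[0,0,0],[0.9,1.6,0],1],[[0,0,0],[0.9,1.6,0],1],[[0,0,0],[0.9,1.6,0],1]])

```text
time_s: 18.1
eef_pos: [0.5252, -0.1081, 0.1888]
eef_rot: [-0.001, 0.067, 0.998, -0.002]
wrist_force: [-5.1, -11.3, 0.7]
opening: 0.237
grasp_force: 59.5
```

```bash
for i in 1 2 3; do python3 track.py 1; done
```

```text
t 18.10 z 0.1586 err 4.2
pos [ 0.5252 -0.1081  0.1888] ang 2.57 r 0.0895 F [ -5.8 -11.8   1.1] Ftan 13.05 Frad -1.49 open 0.241 t 18.15
t 18.15 z 0.1586 err 4.2
pos [ 0.5252 -0.1081  0.1888] ang 2.57 r 0.0895 F [ -5.1 -10.2   1.1] Ftan 11.29 Frad -1.23 open 0.241 t 18.2
t 18.20 z 0.1587 err 4.2
pos [ 0.5252 -0.1081  0.1888] ang 2.57 r 0.0895 F [ -4.8 -11.7   0.9] Ftan 12.46 Frad -2.26 open 0.239 t 18.25
```

send_rows(series=[[[0,0,0],[0,0,0],1],[[0,0,0],[0,0,0],1],[[0,0,0],[0,0,0],1],[[0,0,0],[0,0,0],1],[[0,0,0],[0,0,0],1],[[0,0,0],[0,0,0],1],[[0,0,0],[-2.3,-3.9,0],1],[[0,0,0],[-4.5,-7.6,0],1],[[0,0,0],[-4.5,-7.6,0],1],[[0,0,0],[-4.5,-7.6,0],1]])

```text
time_s: 19.5
eef_pos: [0.5218, -0.1141, 0.1888]
eef_rot: [0.001, 0.067, 0.998, -0.0]
wrist_force: [-0.5, -4.9, -0.1]
opening: 0.241
grasp_force: 59.4
```

```bash
python3 track.py 2
```

```text
t 19.50 z 0.1586 err 4.2
t 19.55 z 0.1586 err 4.2
pos [ 0.5219 -0.114   0.1888] ang 2.647 r 0.0894 F [-0.1 -6.  -0.9] Ftan 5.3 Frad -2.76 open 0.24 t 19.6
```

send_rows(series=[[[0,0,0],[-1.3,-2.8,0],1],[[0,0,0],[-1.3,-2.8,0],1],[[0,0,0],[-1.3,-2.8,0],-1],[[0,0,0],[-1.3,-2.8,0],-1],[[0,0,0],[-1.3,-2.8,0],-1],[[0,0,0],[-1.3,-2.8,0],-1],[[0,0,0],[-1.3,-2.8,40],-1],[[0,0,0],[-1.3,-2.8,90],-1],[[0,0,0],[-40,-2.8,140],-1],[[0,0,0],[-100,-2.8,170],-1]])

```text
time_s: 20.85
eef_pos: [0.426, -0.1167, 0.3591]
eef_rot: [0.001, 0.066, 0.998, -0.001]
wrist_force: [-0.2, -0.6, 0.4]
opening: 0.998
grasp_force: 0.0
```

send_rows(series=[[[0,0,0],[-80,-60,40],-1],[[0,0,0],[-80,-60,40],-1],[[0,0,0],[-80,-60,40],-1],[[0,0,0],[-80,-60,40],-1]])

```text
time_s: 21.35
eef_pos: [0.3461, -0.1762, 0.3961]
eef_rot: [0.0, 0.067, 0.998, 0.0]
wrist_force: [-0.3, -0.1, 0.0]
opening: 1.001
grasp_force: 0.0
```

```bash
python3 track.py 2; python3 e2.py 7 .159; python3 - <<'E'
from h import *
for n in('top','side'):
  for t in ['grip_mid','platform','ledge_top','tin','shell','brush']: print(t,lm(t,n))
a=cv2.imread('pics/s7.png')[150:380,240:510];b=cv2.imread('pics/t7.png')[130:310,190:500]
cv2.imwrite('pics/m7.png',np.hstack([cv2.resize(a,(400,340)),cv2.resize(b,(400,340))]))
E
```

```text
t 21.35 z 0.1586 err 4.2
t 21.40 z 0.1586 err 4.2
pos [ 0.3464 -0.1757  0.3956] ang 3.217 r 0.2548 F [ 0.2 -0.2  0.6] Ftan 0.18 Frad -0.15 open 1.002 t 21.45
[ 0.7345  0.2116  0.1522 -0.2606] [ 0.0185 -0.028  -0.0059  0.0017  2.9535 -0.7616  3.0571 -0.8468 -0.0615]
[ 0.683   0.0312  0.1609 -0.2602] [ 0.0144 -0.0143  0.0737 -0.0727 -0.0577  0.0572 -0.0203]
ledge [(0.155, [-0.76, 0.54]), (0.159, [-0.13, -0.0]), (0.163, [0.5, -0.59]), (0.167, [1.11, -1.13])]
plat [(0.155, [-0.77, 0.3]), (0.159, [-0.14, -0.03]), (0.163, [0.45, -0.33]), (0.167, [1.1, -0.64])]
grip_mid [([0.5193, -0.113, 0.2008], 0.57)]
platform [([0.6803, 0.0322, 0.1584], 0.65)]
ledge_top [([0.7313, 0.2094, 0.1613], 0.86), ([0.5094, -0.3707, -0.0003], 0.7)]
tin [([0.5082, -0.3717, 0.0021], 0.47), ([0.5181, -0.1125, 0.2005], 0.44)]
shell [([0.6277, -0.3629, 0.0018], 0.56), ([0.7269, 0.2084, 0.1581], 0.21)]
brush [([0.4763, 0.1176, 0.0015], 0.8), ([0.509, -0.3728, 0.0008], 0.37)]
grip_mid [([0.518, -0.1193, 0.2009], 0.71), ([0.7269, 0.2104, 0.1645], 0.57)]
platform [([0.684, 0.035, 0.1632], 0.8)]
ledge_top [([0.7297, 0.2057, 0.1637], 0.95)]
tin [([0.5085, -0.3693, -0.0031], 0.71)]
shell [([0.6312, -0.3632, 0.001], 0.71)]
brush [([0.4722, 0.1203, -0.0017], 0.76)]
```

View pics/m7.png

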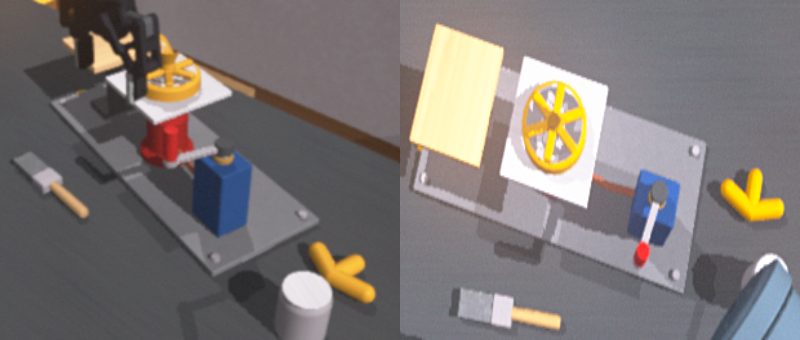

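The last picture shows the platform level with the ledge, the gripper clear, and the brush, tin and shell where they were. I'm handing in.

```bash
python3 -c "
from bench import ctrl
print(ctrl.hand_in())"
```

```text
the job is handed in; nothing more can be done
None
```

The job is handed in: the platform stands level with the ledge within about 2 mm by camera, and the valve was nipped onto its seat at about 12 N for over 0.5 s and released, but the sinking rate left 1–2 cm/s at times: up to about 2.7 cm/s for moments (never above 4), and slower just before each stop.

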